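Pin the forceps in the pull jig and hold the spring slide at the marker

ROBOT

A 7-joint arm with a two-finger parallel gripper is mounted at the origin on the work surface. World frame = base frame: x ahead of the robot, y to its left, z up, the work surface at z = 0. Lengths are in m, angles in rad, forces in N, time in s.
With the tool pointing down it reaches from about 0.4 to 0.875 m from the base axis. Payload 19.3 kg.
Tool frame: the origin (TCP) lies on the centre line of the jaws, within the pads' length; the fingertips stand 8 mm ahead of it and the grasp point (between the pads) lies 11 mm behind it; z points along the fingers, y is the line along which they close (so a half turn about z gives the same grasp; the last joint's range is limited). The gripper opens to 85 mm and grips with 20 to 120 N. Pads are 22 mm wide; open, the fingers measure 114 mm over their backs; the gripper's body (76 mm by 85 mm) begins 54 mm behind the grasp point. The pads swing forward as they close: fully open they stand 13 mm farther back than shut.
Start: joints at [1.187, 0.521, -0.036, 1.599, 0.021, 1.021, -0.113], TCP at [0.193, -0.594, 0.239] pointing down, gripper open.
Joint ranges: [-2.91, 2.91], [-0.3, 2.13], [-1.5, 1.42], [0.17, 2.43], [-1.26, 4.41], [0.16, 1.93], [-2.52, 2.52]. Speed limits (rad/s): [1.89, 1.89, 2.39, 2.39, 3.01, 3.01, 3.01].

INTERFACE

Orientations are given as [roll, pitch, yaw] about the fixed x, y, z axes, in that order (R = Rz(yaw) Ry(pitch) Rx(roll)).
In Python, from workcell import status, grab_frame, camera_params, bot, search_frame, silhouettes gives the robot as it stands.
- The arm moves only by the shell command python3 -m creep 'ROWS' [FORCE]. ROWS is JSON, a list of rows, each a list of 5 numbers: the shift along the tool's x, y, z in units of 60 mm (1.0 is 60 mm), then the turn about the tool's z in units of 8 degrees (1.0 is 8 degrees), then the opening, from 0 (shut) to 1 (fully open). In form: [[x, y, z, twist, hand], ...]. A call has 1 to 5 rows; each row is the pose to reach, as a shift and turn from the pose commanded when the call began, along the tool's axes at that moment; what a row does not reach only later rows make up. A row lasts 1/8 s, in which the tool goes at most 62.5 mm and 10.7 degrees, less where a joint would pass 70% of its speed; a pose out of reach is approached as far as the arm can. A call with a gripper value outside its range is refused whole. The fingers move at their own pace and stop on an object; FORCE is the grip in N (left out, the last holds). Time passes only in rows, so rows that repeat a pose let the fingers close. It gives the time, the measured TCP pose, the force, the opening and the grip force at its end, in the units of the state.
- status.observe(): the state, without advancing time (a new reading comes with each control period).
- grab_frame(name): name is "scene" or "side" or "wrist"; returns the picture (420x560x3 uint8, blue, green, red); there is no depth.
- camera_params(name): a dict with "K" (3x3 intrinsics, pixels), "rvec" (rotation vector, rad) and "tvec" (3), from world to camera coordinates, as OpenCV has them; the wrist camera has in their place "tool_from_camera" (4x4, takes a point from camera to tool coordinates, whose origin is the TCP and whose axes are the flange's). Camera axes: x right, y down, z forward; pixel columns grow to the right and rows downward; lengths in m; the calibration is good to about 2 mm. A picture is of the moment at which its call begins: read the wrist's pose just before it. camera_params takes no time and is no camera call.
- bot.job_done(): hands the job in; it is judged then, once.
Trained networks look in the newest picture that a camera, given by its name, has taken for a name from the list of things; names that differ only in an ending like _2 or _b are one class to them, and where a whole thing is asked for, a point or a joint stands for the part that bears it (a point fixed in the world has none). Each returns a list of dicts, best first, with "p" (0 to 1); they miss things now and then, are a little off and sometimes report something else, mostly with a low value. They report only what shows in the picture. A call takes as long as a camera call.
- search_frame(camera, name): "extent" ([left, top, right, bottom] as shares, 0 to 1, of the picture: columns of its width, rows of its height, round what is visible of it).
- silhouettes(camera, name): "mask" (420x560 bool, what is visible of it) and "extent" ([left, top, right, bottom] as shares, 0 to 1, of the picture: columns of its width, rows of its height, round what is visible of it).
The state is a dict: "clock": time; "qpos": joint angles; "qd": joint speeds; "joint_efforts": joint torques, N m; "position": TCP position; "tool_rot": TCP orientation; "force": force on the tool from outside, world axes, zero at the start; "moment": the same for the moment, N m; "grip_width": finger opening in m; "finger_force": force on a finger pad.
Only numpy, scipy, OpenCV 4.12 (cv2) and the standard library are available. Lean on these libraries where they do the work, as an engineer would, in place of code of your own. Each camera call takes 0.05 s, during which the arm holds its last target. There are 200 camera calls.

TASK

Set up the spring test on the blue pull jig: take the blue-handled locating pin out of its wooden stand, push it fully home into the hole on top of the jig's steel anchor block and let go of it. Then take the black post of the spring slide, pull the slide out until its yellow pointer lines up with the red marker on the white scale, and keep it there: the slide springs back if released, so the program finishes while the gripper is still holding it steady at the marker. Leave the marker, the pin once it is in, and the other things on the bench where they are.

Things in the scene. Friction and masses are not known exactly. Their poses are not given: they have to be found in the camera images.
- jig: Pull jig, fixed; blue base 130 (x) x 320 (y) x 12 mm, origin at the centre of its underside, z up; +y is the pull direction. Along y: steel anchor block 60 x 60 mm, top 55 mm above the bench, at y = -125; grey spring housing, top at 40, ends at y = -60; the slide; end stop, top at 28, y = 145 to 155. White scale bar, top at 28, x = 46 to 60. Place and yaw (up to 0.3 rad) vary.
- bore (a point): Centre of the mouth of the round vertical hole in the anchor block's top face, 55 mm above the bench: 9.5 mm wide, 32 mm deep, with a 2 mm chamfer. A yellow square is painted round it. Its axes are the jig's.
- pin: Locating pin, upright, about 40 g: steel pin 8 mm in diameter, 26 mm long, chamfered foot, below a blue round handle 18 mm in diameter, 48 mm long. Origin at the centre of the foot, z up through the handle. The shoulder under the handle, 26 mm above the origin, rests on the block's top face when fully home.
- stand: Wooden stand, fixed, 70 x 70 x 36 mm, origin at the centre of its underside. The pin stands in the middle of its top with the shoulder resting on the stand, so the blue handle reaches from 36 to 84 mm above the bench. It may be on the left or right of the jig.
- slide: Spring slide, axes as the jig's: aluminium carriage 56 x 44 mm, top 28 mm above the bench, with an upright round black post 20 mm in diameter, 28 to 74 mm above the bench. Origin on the post's axis, 12 mm above the bench. Moves only along the jig's +y, at most 88 mm; pull 3 N at the start, 0.7 N more per 10 mm; springs back. At rest the post is 60 mm clear of the housing.
- post (a point): Point on the slide's post axis at a good height to grip, 54 mm above the bench, 20 mm below the post's top. Axes as the jig's.
- pointer (a point): Tip of the slide's yellow pointer, which sticks out 42 mm from the post's axis to the jig's +x; moves with the slide. Axes as the jig's.
- marker (a point): Tip of the nib of the red marker that sits on the white scale bar (14 mm long along y, top 38 mm above the bench). The pointer lines up when it has the same y in the jig's frame as this point, 33 to 75 mm beyond its resting place. The marker can be pushed along the bar by about 5 N; its place varies.
- bottle: Closed aluminium bottle, 60 mm in diameter and about 100 mm high, loose; a bystander. Origin at the centre of its underside.
- cup: Small blue bowl, 90 mm wide and 45 mm high, loose; a bystander. Origin at the centre of its underside.
- case: Grey open parts case with compartments, 90 x 120 x 35 mm, loose; a bystander. Origin at the centre of its underside.
- pliers: Long-nose pliers with green handles, lying flat, 145 mm long and 12 mm high, loose; a bystander. Origin on the bench under the pivot.

How it is judged:
On the way, in this order (a step that is already met when the one before it is completed fails the run):
1. the pin is fully home in the anchor block and let go, with the slide still in (z of pin in the frame of bore below -0.023 m and horizontal distance between pin and bore below 0.004 m and angle between pin's own z axis and vertical below 0.12 rad and contact force between the fingers and pin below 0.1 N and y of slide in the frame of jig below 0.02 m), for 0.2 s.
2. the slide is pulled out with the pointer at the marker, within 5 mm, by the gripper (y of pointer in the frame of marker between -0.005 and 0.005 m and contact force between the fingers and slide above 1 N), for 0.5 s.
At the end, for the whole second after the job is handed in: Pin fully home in the anchor block (foot at least 23 of 26 mm deep, within 4 mm of centre, tilt under 0.12 rad), not touched by the fingers; the fingers hold the slide still (over 1 N, under 10 mm/s, no loose thing bearing on it), its pointer within 5 mm of the marker along the scale (all of step 2 and linear speed of slide below 0.01 m/s and z of pin in the frame of bore below -0.023 m and horizontal distance between pin and bore below 0.004 m and angle between pin's own z axis and vertical below 0.12 rad and contact force between the fingers and pin below 0.1 N and not (contact force between slide and pliers above 0.2 N) and not (contact force between slide and bottle above 0.2 N) and not (contact force between slide and cup above 0.2 N) and not (contact force between slide and case above 0.2 N)); the arm keeps its last pose, push and grip.
It fails at once if the marker is shifted by more than 4 mm (distance of marker from where it was at the start of the episode above 0.004 m).
It fails at once if a bystander is moved by more than 30 mm (distance of any of bottle, cup, case, pliers from where it was at the start of the episode above 0.03 m).
It also fails if it takes over 45 s, if anything falls off the work surface, if the arm or the gripper's body presses on something with over 40 N, if the wrist force passes 120 N, or if a joint passes its speed limit or range.

## Working session

There is one attempt and no reset: what is moved stays moved. The work goes in short steps, Python scripts to look and compute and a shell command to move; the robot and the scene stay as the last step left them, time stands still between calls to the robot, and variables do not carry over. Pictures are saved under pics/ and viewed, at most 10 in all, crops included, and the job is handed in when it is done.

```bash
mkdir -p pics; python3 - <<'E'
from workcell import status, grab_frame, camera_params, search_frame
import cv2, numpy as np
s=status.observe(); print(s)
ims=[]
for c in ("scene","side"):
    im=grab_frame(c); ims.append(im)
    for n in ("pin","stand","jig","bore","slide","post","pointer","marker"):
        r=search_frame(c,n)[:2]
        print(c,n,[(np.round(np.array(d["extent"])*[560,420,560,420],1).tolist(),round(d["p"],2)) for d in r])
    p=camera_params(c); print(c,p)
cv2.imwrite("pics/scene.png",ims[0]);cv2.imwrite("pics/side.png",ims[1])
print(camera_params("wrist"))
E
```

```text
{'clock': 0.0, 'qpos': array([ 1.18678024,  0.52200772, -0.03633878,  1.60000163,  0.02121097,
        1.02111616, -0.11281914]), 'qd': array([ 2.95437008e-04, -5.82980591e-05,  7.76008660e-04,  3.40132207e-04,
       -7.53861690e-04, -3.47713152e-04,  1.98690540e-04]), 'joint_efforts': array([ 5.66900526e-04, -9.27112055e+01,  1.98031873e+00, -3.69948292e+01,
        1.80010172e-02,  8.08879850e-03, -7.27949259e-05]), 'position': array([ 0.19279721, -0.59417035,  0.23873181]), 'tool_rot': array([-3.14044845e+00,  8.63938876e-05,  3.13802510e-01]), 'force': array([-0.52285884, -0.25822256, -0.58478625]), 'moment': array([0.05430069, 0.03468624, 0.03217744]), 'finger_force': 0.0, 'grip_width': 0.08556354517521143}
scene pin [([105.4, 235.0, 173.9, 270.4], 0.54)]
scene stand [([148.7, 200.8, 192.9, 232.1], 0.98)]
scene jig [([219.4, 224.3, 384.8, 316.5], 0.75)]
scene bore []
scene slide [([279.2, 243.0, 321.5, 276.9], 0.84)]
scene post [([275.6, 240.2, 318.4, 273.7], 0.72)]
scene pointer []
scene marker [([313.2, 278.0, 327.2, 293.1], 0.44)]
scene {'K': array([[421.41792517,   0.      
[... 765 characters left out ...]
 215.24980732],
       [  0.        ,   0.        ,   1.        ]]), 'rvec': array([ 0.33058308, -2.70951992,  1.32570378]), 'tvec': array([0.51807746, 0.11925804, 0.79948095])}
{'K': array([[310.67890551,   0.        , 275.38219793],
       [  0.        , 310.67890551, 208.63126357],
       [  0.        ,   0.        ,   1.        ]]), 'tool_from_camera': array([[ 3.87758570e-04, -9.50266637e-01, -3.11437262e-01,
         8.01567930e-02],
       [ 9.99998448e-01,  9.03749461e-04, -1.51248759e-03,
         2.52557571e-04],
       [ 1.71872775e-03, -3.11436193e-01,  9.50265512e-01,
        -1.34995746e-01],
       [ 0.00000000e+00,  0.00000000e+00,  0.00000000e+00,
         1.00000000e+00]])}
```

View pics/scene.png

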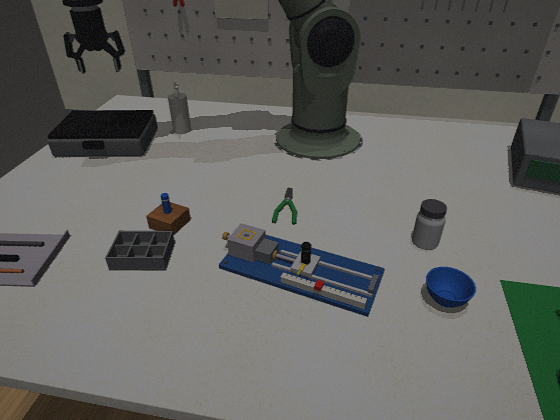

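View pics/side.png

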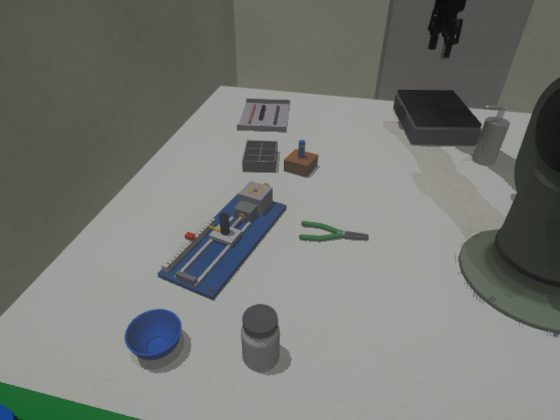

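The scene view shows the pin handle at (166,203) in its stand, the bore at about (246,235), the post at (306,250) and the marker at (319,286). In the side view they are at (302,149), (256,190), (225,222) and (190,236). I'll triangulate from these.

```bash
cat > h.py <<'E'
import numpy as np, cv2
from scipy.spatial.transform import Rotation as R
from workcell import status, grab_frame, camera_params, search_frame, silhouettes
def cam(c, s=None):
    p=camera_params(c)
    if c=="wrist":
        T=np.eye(4); T[:3,:3]=R.from_euler("xyz",s["tool_rot"]).as_matrix(); T[:3,3]=s["position"]
        W=np.linalg.inv(T@np.array(p["tool_from_camera"]))
    else:
        W=np.eye(4); W[:3,:3]=cv2.Rodrigues(p["rvec"])[0]; W[:3,3]=p["tvec"]
    return np.array(p["K"]),W
def P(KW): return KW[0]@KW[1][:3]
def tri(A,a,B,b):
    X=cv2.triangulatePoints(P(A),P(B),np.array(a,float).reshape(2,1),np.array(b,float).reshape(2,1)); return (X[:3]/X[3]).ravel()
def plane(A,uv,z):
    K,W=A; d=W[:3,:3].T@np.linalg.inv(K)@[uv[0],uv[1],1]; o=-W[:3,:3].T@W[:3,3]; return o+d*(z-o[2])/d[2]
def proj(A,X):
    q=P(A)@np.append(X,1); return q[:2]/q[2]
def units(X, s=None, yaw=None):
    """shift tool units to bring TCP to X; twist units to tool yaw"""
    s=s or status.observe(); M=R.from_euler("xyz",s["tool_rot"])
    u=M.inv().apply(np.array(X)-s["position"])/0.06
    t=None if yaw is None else -np.degrees((yaw-s["tool_rot"][2]+np.pi/2)%np.pi-np.pi/2)/8
    return np.round(u,3),t
E
python3 - <<'E'
from h import *
A,B=cam("scene"),cam("side")
for n,a,b in (("pintop",(166,195),(302,142)),("bore",(246.5,235),(256,190)),("posttop",(306,244),(225,215)),("marker",(319,285.5),(190,236.5)),("standmid",(170,217),(300,163))):
    X=tri(A,a,B,b); print(n,X.round(4),proj(A,X)-a,proj(B,X)-b)
E
```

```text
pintop [ 0.5163 -0.2877  0.0817] [-0.10954861 -0.23837203] [-0.10720839  0.21939678]
bore [ 0.5867 -0.0817  0.0525] [-0.4038863  -0.66097542] [-0.40840422  0.64585373]
posttop [0.6163 0.0492 0.0724] [-0.3638946  -0.50865548] [-0.38418021  0.53045226]
marker [0.6838 0.0852 0.0306] [-0.28973911 -0.3464476 ] [-0.28611541  0.34545503]
standmid [ 0.5181 -0.2872  0.0191] [0.08652362 0.17193882] [ 0.08352044 -0.1592164 ]
```

Heights match the text. The jig's yaw is about -0.22. I'll hover over the pin and turn the tool to the jig's yaw.

```bash
python3 - <<'E'
from h import *
print(units([0.517,-0.2875,0.19],yaw=-0.222))
E
```

```text
(array([ 6.717, -3.2  ,  0.822]), np.float64(3.837038660192166))
```

```bash
python3 -m creep '[[0.84,-0.4,0.1,0.48,1],[1.68,-0.8,0.2,0.96,1],[2.52,-1.2,0.3,1.44,1],[3.36,-1.6,0.4,1.92,1],[4.2,-2.0,0.5,2.4,1]]' 30; python3 - <<'E'
from h import *
print(units([0.517,-0.2875,0.19],yaw=-0.222))
E
```

```text
clock: 1.52
position: [0.3968, -0.4013, 0.2093]
tool_rot: [3.141, -0.0, -0.024]
force: [0.3, -0.6, -0.1]
grip_width: 0.0854
finger_force: 0.0
(array([ 1.958, -1.943,  0.322]), np.float64(1.4202118842083375))
```

```bash
python3 -m creep '[[0.65,-0.65,0.1,0.5,1],[1.3,-1.3,0.2,1,1],[1.96,-1.94,0.32,1.42,1],[1.96,-1.94,0.32,1.42,1],[1.96,-1.94,0.32,1.42,1]]'; python3 - <<'E'
from h import *
s=status.observe(); im=grab_frame("wrist"); cv2.imwrite("pics/w1.png",im); W=cam("wrist",s)
print(s["position"],s["tool_rot"])
for n in ("pin","stand","bore","case"):
    r=search_frame("wrist",n)[:2]
    print(n,[(np.round(np.array(d["extent"])*[560,420,560,420],1).tolist(),round(d["p"],2)) for d in r])
for z in (.036,.084): print(proj(W,[0.517,-0.2875,z]))
E
```

```text
clock: 2.15
position: [0.5153, -0.289, 0.19]
tool_rot: [3.141, 0.0, -0.219]
force: [-0.5, -1.1, 0.6]
grip_width: 0.0855
finger_force: 0.0
[ 0.51531291 -0.28899435  0.19001451] [ 3.14122398e+00  3.88477032e-04 -2.19098185e-01]
pin [([265.8, 181.6, 289.1, 218.1], 0.75), ([39.0, 266.2, 103.9, 337.4], 0.47)]
stand [([240.8, 148.1, 321.1, 221.9], 0.71), ([268.8, 180.0, 289.8, 216.7], 0.42)]
bore [([0.0, 93.4, 108.7, 222.4], 0.89)]
case [([177.3, 0.0, 346.8, 130.6], 0.82)]
[273.75366313 192.70824046]
[273.3285521  208.24592949]
```

View pics/w1.png

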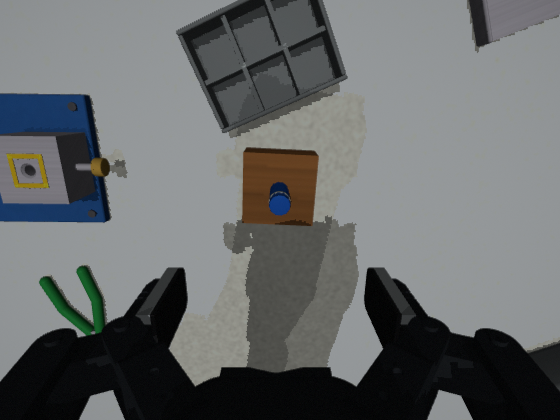

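The wrist view shows the handle top at about (280,205) on the stand, the bore at (29,170), and the jig's edges parallel to the image. The case is clear of the fingers.

```bash
python3 - <<'E'
from h import *
s=status.observe(); W=cam("wrist",s)
m=silhouettes("wrist","pin")[0]["mask"]; v,u=np.nonzero(m); print(u.min(),u.max(),v.min(),v.max(),u.mean(),v.mean())
p=plane(W,(280,205),.084); print("pin",p,"mean@.06",plane(W,(u.mean(),v.mean()),.062),"bore",plane(W,(29,170),.055))
print(units([p[0],p[1],0.052],yaw=-0.222))
E
```

```text
269 290 182 214 279.1900684931507 198.31849315068493
pin [ 0.51826302 -0.29399748  0.084     ] mean@.06 [ 0.51761467 -0.29338682  0.062     ] bore [ 0.58910775 -0.08333782  0.055     ]
(array([0.066, 0.063, 2.305]), np.float64(0.008502128024558575))
```

```bash
python3 -m creep '[[0.06,0.05,0.6,0,0.7],[0.06,0.05,1.3,0,0.6],[0.06,0.05,2.0,0,0.5],[0.06,0.05,2.3,0,0.5],[0.06,0.05,2.3,0,0.5]]' 30; python3 -m creep '[[0,0,0,0,0],[0,0,0,0,0],[0,0,0,0,0],[0,0,0,0,0]]' 30
```

```text
clock: 3.08
position: [0.5181, -0.2925, 0.0517]
tool_rot: [-3.141, 0.001, -0.22]
force: [-0.2, -0.1, 1.4]
grip_width: 0.0428
finger_force: 0.0
clock: 3.58
position: [0.5193, -0.2928, 0.0537]
tool_rot: [3.141, -0.002, -0.22]
force: [-0.3, 0.0, 8.1]
grip_width: 0.017
finger_force: 29.2
```

```bash
python3 -m creep '[[0,0,-0.4,0,0],[0,0,-0.9,0,0],[0,0,-1.5,0,0],[0,0,-1.9,0,0],[0,0,-1.9,0,0]]' 30; python3 - <<'E'
from h import *
s=status.observe(); W=cam("wrist",s); im=grab_frame("wrist"); cv2.imwrite("pics/w2.png",im)
print(units([.588,-.0828,s["position"][2]],yaw=-.222))
E
```

```text
clock: 4.2
position: [0.5195, -0.2929, 0.1687]
tool_rot: [3.141, -0.004, -0.22]
force: [-0.5, -0.4, -1.1]
grip_width: 0.0174
finger_force: 29.7
(array([ 0.363, -3.664, -0.025]), np.float64(0.01701588705545934))
```

View pics/w2.png

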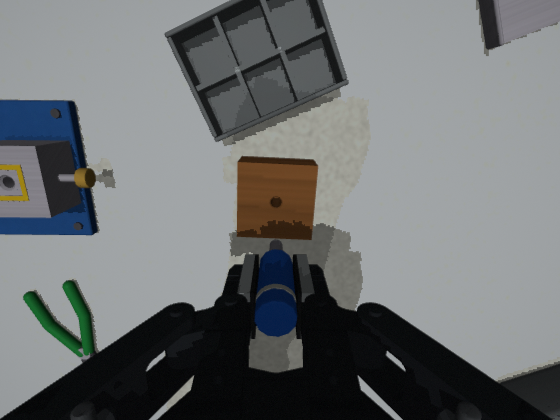

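The pin is held upright, with its foot at about (276,245). Next I move over the bore.

```bash
python3 -m creep '[[0.07,-0.73,0,0,0],[0.14,-1.46,0,0,0],[0.21,-2.2,0,0,0],[0.28,-2.93,0,0,0],[0.36,-3.66,0,0,0]]'; python3 -m creep '[[0,0,0.2,0,0],[0,0,0.2,0,0],[0,0,0.2,0,0]]'; python3 - <<'E'
from h import *
s=status.observe(); W=cam("wrist",s); im=grab_frame("wrist"); cv2.imwrite("pics/w3.png",cv2.resize(im[120:330,140:420],(800,600)))
print(s["position"],s["tool_rot"])
print("foot expected", proj(W,[*s["position"][:2],s["position"][2]-.0437]))
hsv=cv2.cvtColor(im,cv2.COLOR_BGR2HSV); m=cv2.inRange(hsv,(22,120,80),(35,255,255))
n,l,st,c=cv2.connectedComponentsWithStats(m)
for i in np.argsort(-st[1:,4])[:4]+1: print(st[i],c[i],plane(W,c[i],.055))
E
```

```text
clock: 4.88
position: [0.5873, -0.0813, 0.1654]
tool_rot: [3.141, 0.001, -0.22]
force: [0.6, -0.9, 0.0]
grip_width: 0.0173
finger_force: 29.7
clock: 5.25
position: [0.587, -0.0841, 0.154]
tool_rot: [3.141, 0.0, -0.221]
force: [0.6, -0.1, 0.3]
grip_width: 0.0171
finger_force: 29.8
[ 0.58701117 -0.08405705  0.15396333] [ 3.14107790e+00  4.48598816e-04 -2.21272367e-01]
foot expected [275.38459552 241.22311581]
[255 193  38  37 568] [273.69014085 210.77816901] [ 0.58880753 -0.08296161  0.055     ]
[109 152  12  40 278] [113.79856115 174.94244604] [0.64383052 0.03020624 0.055     ]
```

View pics/w3.png

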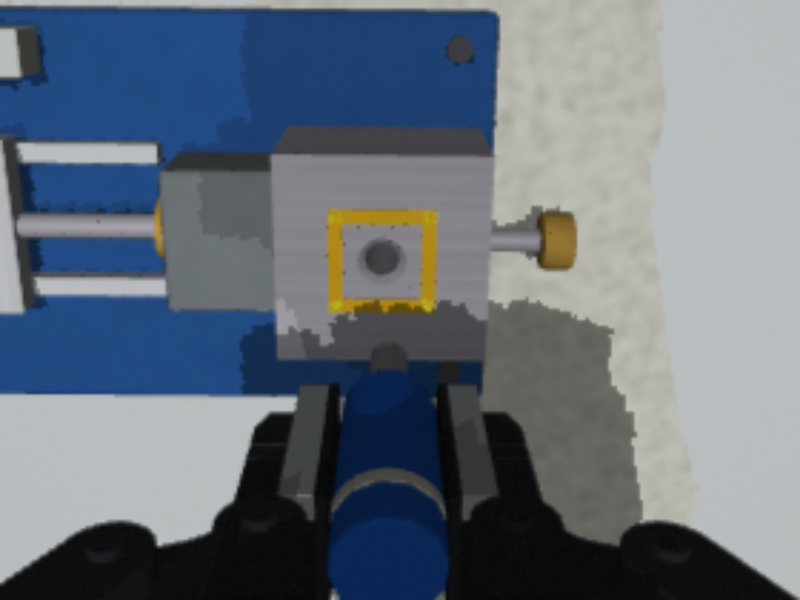

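The bore is at about (273.7,210.3) in the full image and the foot edge at (276,240). I'll correct by about (+3, -1.7) mm in the tool frame, drop to just above the mouth and look again.

```bash
python3 -m creep '[[0.05,-0.028,0.4,0,0],[0.05,-0.028,0.75,0,0],[0.05,-0.028,0.75,0,0],[0.05,-0.028,0.75,0,0]]'; python3 - <<'E'
from h import *
s=status.observe(); W=cam("wrist",s); im=grab_frame("wrist"); cv2.imwrite("pics/w4.png",cv2.resize(im[170:275,205:345],(800,600)))
print(s["position"],s["tool_rot"],s["force"])
print("bore proj",proj(W,[.5888,-.083,.055]))
# model: foot edge circle (r 3 and 4) for pin tool-x offsets
from scipy.spatial.transform import Rotation as R
M=R.from_euler("xyz",s["tool_rot"]).as_matrix(); t=np.linspace(0,6.28,60)
for dx in (-.004,-.002,0,.002):
    o=[]
    for r,h in ((.003,0),(.004,.001),(.009,.026)):
        q=np.array([proj(W,s["position"]+M@[dx+r*np.cos(a),r*np.sin(a),.0437-h]) for a in t]); o+=[round(q[:,1].min(),1)]
    print(dx,o)
E
```

```text
clock: 5.8
position: [0.591, -0.0823, 0.11]
tool_rot: [-3.142, -0.001, -0.22]
force: [0.1, 0.0, 0.5]
grip_width: 0.0174
finger_force: 29.8
[ 0.59104038 -0.08231184  0.11003697] [-3.14154153e+00 -9.68424555e-04 -2.20297787e-01] [0.06015078 0.04064199 0.45959834]
bore proj [277.21576738 237.10181428]
-0.004 [np.float64(242.7), np.float64(241.9), np.float64(252.6)]
-0.002 [np.float64(239.8), np.float64(239.0), np.float64(249.2)]
0 [np.float64(236.8), np.float64(236.0), np.float64(245.8)]
0.002 [np.float64(233.9), np.float64(233.0), np.float64(242.4)]
```

View pics/w4.png

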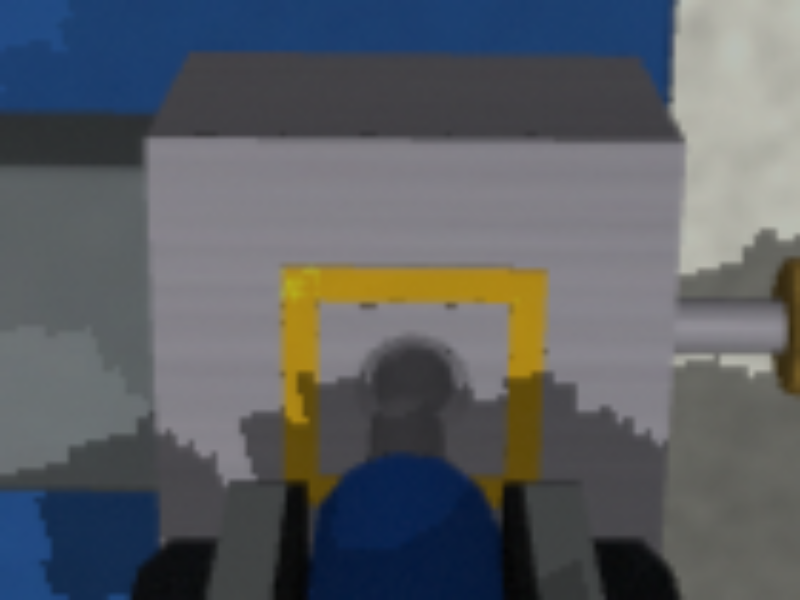

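The foot sits about 0.8 mm left of the bore and is level along x, as predicted. I'll correct that and insert.

```bash
python3 -m creep '[[0.003,0.013,0,0,0],[0.003,0.013,0.15,0,0],[0.003,0.013,0.25,0,0],[0.003,0.013,0.25,0,0]]' 30;  python3 -m creep '[[0,0,0.1,0,0],[0,0,0.2,0,0],[0,0,0.3,0,0],[0,0,0.3,0,0]]'
```

```text
clock: 6.35
position: [0.5903, -0.0825, 0.0934]
tool_rot: [3.141, 0.001, -0.22]
force: [0.2, 0.2, 0.7]
grip_width: 0.0173
finger_force: 29.8
clock: 6.85
position: [0.5905, -0.0826, 0.0755]
tool_rot: [3.141, 0.001, -0.22]
force: [-1.7, -0.8, -1.5]
grip_width: 0.0173
finger_force: 29.8
```

```bash
python3 -m creep '[[0,0,0.03,0,0],[0,0,0.06,0,0],[0,0,0.08,0,0],[0,0,0.08,0,0]]'
```

```text
clock: 7.35
position: [0.5908, -0.0827, 0.0726]
tool_rot: [-3.142, -0.0, -0.22]
force: [-11.8, -0.8, 25.9]
grip_width: 0.0174
finger_force: 32.4
```

Contact came at the expected height of 0.0727. I'll release and rise.

```bash
python3 -m creep '[[0,0,-0.02,0,0],[0,0,-0.02,0,0.5],[0,0,-0.02,0,0.5],[0,0,-0.02,0,0.5]]';  python3 -m creep '[[0,0,-0.3,0,0.5],[0,0,-0.8,0,0.5],[0,0,-1.5,0,0.5],[0,0,-1.8,0,0.5],[0,0,-1.8,0,0.5]]'; python3 - <<'E'
from h import *
s=status.observe(); W=cam("wrist",s); im=grab_frame("wrist"); cv2.imwrite("pics/w5.png",im)
print(s["position"])
for n in ("pin","slide","post","marker","pointer"):
    r=search_frame("wrist",n)[:2]
    print(n,[(np.round(np.array(d["extent"])*[560,420,560,420],1).tolist(),round(d["p"],2)) for d in r])
E
```

```text
clock: 7.85
position: [0.5909, -0.0826, 0.0725]
tool_rot: [-3.141, -0.0, -0.22]
force: [0.1, -0.0, 0.1]
grip_width: 0.0422
finger_force: 0.0
clock: 8.48
position: [0.5913, -0.0827, 0.1823]
tool_rot: [-3.141, -0.003, -0.22]
force: [0.7, -0.3, -0.4]
grip_width: 0.0427
finger_force: 0.0
[ 0.59134816 -0.08265848  0.18230108]
pin [([263.6, 196.8, 287.3, 237.4], 0.87)]
slide [([100.7, 151.6, 205.7, 221.7], 0.85)]
post [([99.6, 148.2, 203.3, 220.3], 0.85)]
marker [([62.5, 126.1, 82.2, 150.9], 0.76), ([103.6, 151.2, 199.3, 224.7], 0.37)]
pointer [([99.8, 153.0, 202.0, 224.1], 0.64)]
```

View pics/w5.png

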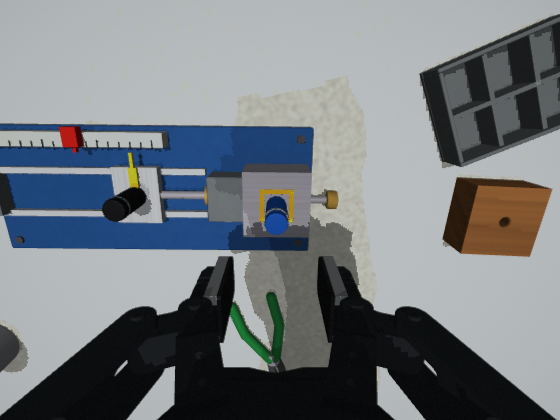

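The pin is seated in the block. The post top is at (115,209), the pointer tip at (131,153) and the marker at (71,137). I'll move over the post.

```bash
python3 - <<'E'
from h import *
s=status.observe(); W=cam("wrist",s)
p=plane(W,(115,209),.074); print(p, plane(W,(131,153),.03),plane(W,(71,137),.038)); print(units([p[0],p[1],.15],yaw=-.2215))
E
```

```text
[0.61943675 0.04535182 0.074     ] [0.65785487 0.03754418 0.03      ] [0.68265265 0.07982636 0.038     ]
(array([ 0.009, -2.186,  0.494]), np.float64(0.013645747164760143))
```

```bash
python3 -m creep '[[0,-0.7,0,0,0.6],[0,-1.45,0.1,0,0.6],[0.01,-2.19,0.3,0,0.6],[0.01,-2.19,0.5,0,0.6],[0.01,-2.19,0.5,0,0.6]]'; python3 - <<'E'
from h import *
s=status.observe(); W=cam("wrist",s); im=grab_frame("wrist"); cv2.imwrite("pics/w6.png",cv2.resize(im[80:290,140:420],(800,600)))
for n in ("slide","marker"):
    r=search_frame("wrist",n)[:2]
    print(n,[(np.round(np.array(d["extent"])*[560,420,560,420],1).tolist(),round(d["p"],2)) for d in r])
for X in ([.6194,.0454,.074],[.6578,.0375,.03],[.6827,.0798,.038]): print(proj(W,X))
E
```

```text
clock: 9.4
position: [0.6191, 0.0449, 0.1492]
tool_rot: [3.14, 0.002, -0.22]
force: [-0.8, 0.0, -0.0]
grip_width: 0.0514
finger_force: 0.0
slide [([243.3, 156.7, 346.5, 234.6], 0.76)]
marker [([201.3, 126.3, 218.5, 159.3], 0.91)]
[274.62120161 222.89364145]
[273.99461195 158.82809512]
[213.91178865 141.08821336]
```

View pics/w6.png

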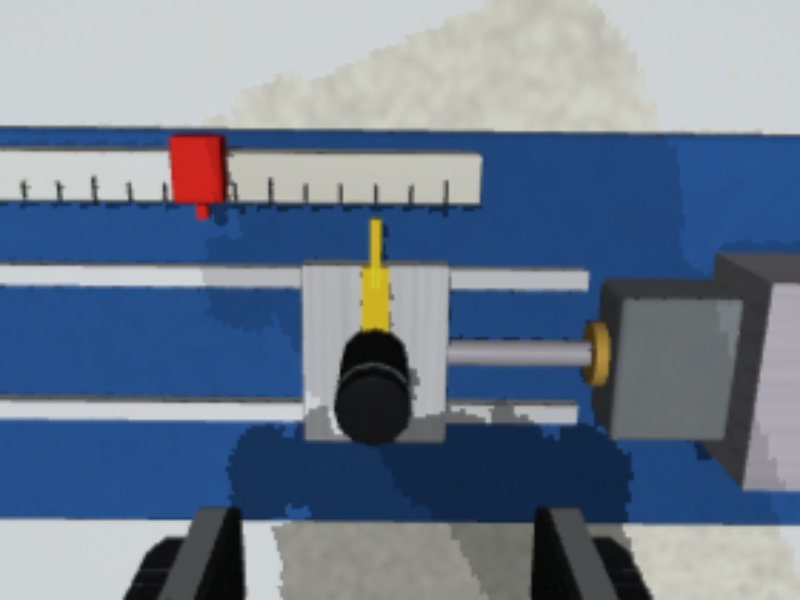

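Post top is at full-image (270.6,221.8), pointer tip (271.6,156.3) and nib tip (211.1,156.3). Next I work out the pull.

```bash
python3 - <<'E'
from h import *
s=status.observe(); W=cam("wrist",s)
e=[plane(W,(140,80+127*.35),.012),plane(W,(420,80+133*.35),.012)]; d=e[0]-e[1]; yaw=-np.arctan2(d[0],d[1]); print("yaw",yaw)
jy=np.array([-np.sin(yaw),np.cos(yaw),0]); jx=np.array([np.cos(yaw),np.sin(yaw),0])
b=np.array([.5888,-.083,.055]); print("jy angle")
post=plane(W,(270.6,221.8),.074)
for n,p in (("post",post),*((f"ptr{z}",plane(W,(271.6,156.3),z)) for z in (.025,.03,.035)),*((f"nib{z}",plane(W,(211.1,156.3),z)) for z in (.025,.03,.035)),("mk l",plane(W,(140+170*.35,80+140*.35),.038)),("mk r",plane(W,(140+224*.35,80+140*.35),.038))):
    print(n,p.round(4),"jig xy rel bore",round((p-b)@jx,4),round((p-b)@jy,4))
print(units([*post[:2],.043],yaw=yaw), s["tool_rot"])
E
```

```text
yaw -0.22787823857292017
jy angle
post [0.6213 0.0476 0.074 ] jig xy rel bore 0.0022 0.1346
ptr0.025 [0.6604 0.0386 0.025 ] jig xy rel bore 0.0423 0.1347
ptr0.03 [0.6612 0.0384 0.03  ] jig xy rel bore 0.0431 0.1346
ptr0.035 [0.6619 0.0381 0.035 ] jig xy rel bore 0.0438 0.1345
nib0.025 [0.6715 0.0881 0.025 ] jig xy rel bore 0.0419 0.1853
nib0.03 [0.672  0.0869 0.03  ] jig xy rel bore 0.0427 0.1843
nib0.035 [0.6726 0.0857 0.035 ] jig xy rel bore 0.0435 0.1833
mk l [0.6951 0.0878 0.038 ] jig xy rel bore 0.065 0.1904
mk r [0.6919 0.0735 0.038 ] jig xy rel bore 0.0651 0.1758
(array([ 0.009, -0.06 ,  1.797]), np.float64(0.0482765319245883)) [ 3.14126703e+00 -3.44846322e-04 -2.21137563e-01]
```

The pull is about 49 mm. Descend, grip.

```bash
python3 -m creep '[[0.01,-0.06,0.1,0.05,0.6],[0.01,-0.06,0.7,0.05,0.6],[0.01,-0.06,1.3,0.05,0.6],[0.01,-0.06,1.77,0.05,0.6],[0.01,-0.06,1.77,0.05,0.6]]' 60; python3 -m creep '[[0,0,0,0,0],[0,0,0,0,0],[0,0,0,0,0],[0,0,0,0,0]]' 60
```

```text
clock: 10.18
position: [0.6202, 0.0487, 0.0426]
tool_rot: [3.14, 0.003, -0.227]
force: [-0.2, 0.2, 0.2]
grip_width: 0.0517
finger_force: 0.0
clock: 10.68
position: [0.622, 0.0485, 0.0459]
tool_rot: [-3.141, -0.002, -0.227]
force: [-1.7, -2.1, 6.6]
grip_width: 0.0187
finger_force: 58.3
```

```bash
python3 -m creep '[[0,-0.15,0,0,0],[0,-0.35,0,0,0],[0,-0.55,0,0,0],[0,-0.74,0,0,0],[0,-0.74,0,0,0]]' 60; python3 - <<'E'
from h import *
s=status.observe(); W=cam("wrist",s); im=grab_frame("wrist"); cv2.imwrite("pics/w7.png",cv2.resize(im[80:290,140:420],(800,600)))
E
```

```text
clock: 11.3
position: [0.6322, 0.0921, 0.0458]
tool_rot: [-3.141, -0.002, -0.226]
force: [-1.8, -5.8, 9.1]
grip_width: 0.0187
finger_force: 58.8
```

View pics/w7.png

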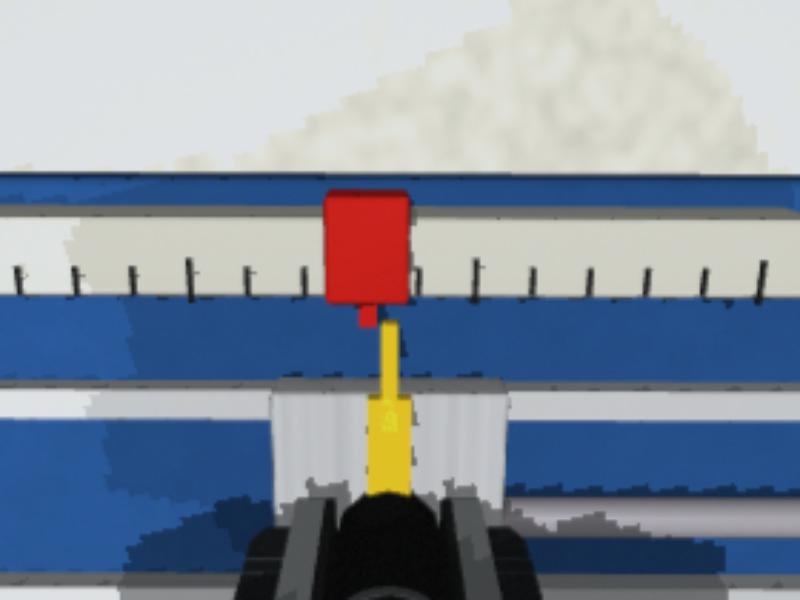

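The pointer is at crop x≈389 and the nib at 368, which leaves about 3.6 mm to pull. The view also confirms the marker hasn't shifted.

```bash
python3 -m creep '[[0,-0.03,0,0,0],[0,-0.06,0,0,0],[0,-0.06,0,0,0],[0,-0.06,0,0,0],[0,-0.06,0,0,0]]' 60; python3 -m creep '[[0,0,0,0,0],[0,0,0,0,0],[0,0,0,0,0],[0,0,0,0,0],[0,0,0,0,0]]';python3 - <<'E'
from h import *
im=grab_frame("wrist"); side=grab_frame("scene")
a=cv2.resize(im[80:240,200:340],(400,457)); b=cv2.resize(side[210:320,210:390],(400,244)); 
c=np.zeros((457,800,3),np.uint8); c[:,:400]=a; c[:244,400:]=b; cv2.imwrite("pics/w8.png",c)
E
```

```text
clock: 11.98
position: [0.6328, 0.0945, 0.0459]
tool_rot: [3.141, -0.002, -0.228]
force: [-1.0, -5.1, 9.3]
grip_width: 0.0185
finger_force: 59.1
clock: 12.6
position: [0.6328, 0.0945, 0.0459]
tool_rot: [3.141, -0.002, -0.228]
force: [-1.6, -5.6, 8.4]
grip_width: 0.0191
finger_force: 59.1
```

View pics/w8.png

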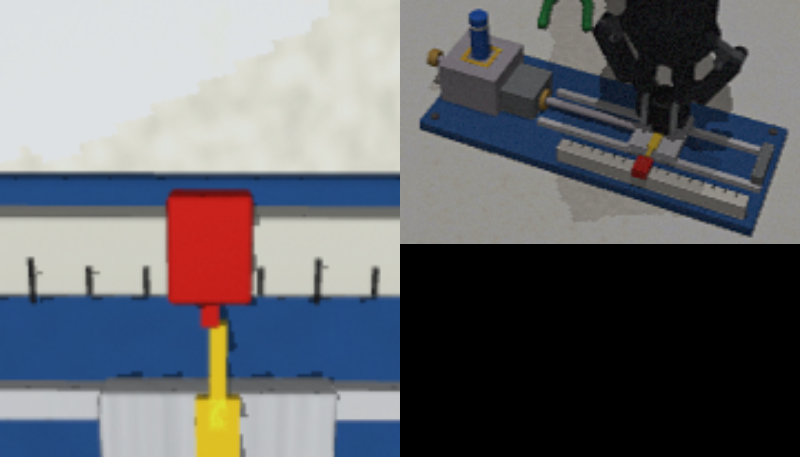

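The pointer is about 1.4 mm short of the nib, with the pin home and upright. One small nudge, then hand in.

```bash
python3 -m creep '[[0,-0.02,0,0,0],[0,-0.02,0,0,0],[0,-0.02,0,0,0],[0,-0.02,0,0,0],[0,-0.02,0,0,0]]'; python3 -m creep '[[0,0,0,0,0],[0,0,0,0,0],[0,0,0,0,0],[0,0,0,0,0],[0,0,0,0,0]]' && python3 -c "
from workcell import bot; print(bot.job_done())"
```

```text
clock: 13.32
position: [0.633, 0.0956, 0.0459]
tool_rot: [3.141, -0.002, -0.228]
force: [-1.8, -5.7, 9.5]
grip_width: 0.0185
finger_force: 59.1
clock: 13.95
position: [0.6331, 0.0957, 0.0459]
tool_rot: [3.141, -0.002, -0.228]
force: [-1.6, -5.2, 8.4]
grip_width: 0.019
finger_force: 59.1
the job is handed in; nothing more can be done
None
```

I handed the job in at 13.95 s: the pin is fully home in the anchor block and released, and the gripper is holding the slide still with the pointer within about 1 mm of the marker; no verdict came back.

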